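Put the mixed-up knobs of a control unit back on their own dials

ROBOT

A 6-joint arm with a two-finger parallel gripper is mounted at the origin on a cart in front of the work surface, level with it; the furniture and walls round the work are solid. World frame = base frame: x ahead of the robot, y to its left, z up, the work surface at z = 0. Lengths are in m, angles in rad, forces in N, time in s.
With the tool pointing down it reaches from about 0.35 to 0.8 m from the base axis. Payload 7.3 kg.
Tool frame: the origin (TCP) lies at the very end of the fingers, on their centre line; the grasp point (between the pads) lies 19 mm behind it (bot.hold_point_z is the distance from the TCP to the grasp point, in m); z points along the fingers, y is the line along which they close (so a half turn about z gives the same grasp; the last joint's range is limited). The gripper opens to 85 mm and grips with 20 to 120 N. Pads are 22 mm wide; open, the fingers measure 114 mm over their backs; the gripper's body (76 mm by 85 mm) begins 54 mm behind the grasp point. The pads swing forward as they close: fully open they stand 13 mm farther back than shut.
Start: joints at [-1.336, 0.342, 1.524, -0, 1.275, -0.146], TCP at [0.195, -0.487, 0.231] pointing down, gripper open.
Joint ranges: [-2.53, 2.53], [-0.77, 2.02], [0.04, 2.7], [-1, 4.14], [0.28, 2.66], [-3.11, 3.11]. Speed limits (rad/s): [2.57, 2.57, 3.14, 3.14, 3.14, 3.14].

INTERFACE

Orientations are given as a 3x3 rotation matrix whose columns are the frame's x, y, z axes.
In Python, from workcell import bot gives the robot as it stands.
- The arm moves only by the tool tcp_steps, called after "Call:" as name(argument=value, ...), one argument or row to a line, values as JSON. Schema: {"type":"object","properties":{"increments":{"type":"array","items":{"type":"array","prefixItems":[{"type":"number"},{"type":"array","items":{"type":"number"},"minItems":3,"maxItems":3},{"type":"array","items":{"type":"number"},"minItems":3,"maxItems":3}],"minItems":3,"maxItems":3},"minItems":1,"maxItems":12},"only":{"type":"string"},"quiet":{"type":"boolean"},"lines":{"type":"string"}},"required":["increments"],"additionalProperties":false}. increments is a list of rows, 1 to 12 of them, each written [opening, [dx, dy, dz], [rx, ry, rz]]: the finger opening in m, then dx, dy, dz in a scale on which 1.0 is 1000 mm, then a rotation vector rx, ry, rz in parts of the range, where 1.0 means 2 pi rad; each row is the pose to reach, as a shift and turn from the pose commanded when the call began, along the tool's axes at that moment; what a row does not reach only later rows make up. A row lasts 1/10 s, in which the tool goes at most 0.05 m and 0.15 rad, less where a joint would pass 70% of its speed; a pose out of reach is approached as far as the arm can. The fingers move at their own pace and stop on an object; the grip force is fixed at half the most. Time passes only in rows, so rows that do not move let the fingers close. The tool returns the time, the measured TCP pose, the force, the opening and the grip force at its end. only (a regular expression) keeps the lines of the reply that match it, lines (a string "A,B") keeps lines A to B, and quiet returns only ok. A shift or turn number past 1, either way, is cut back to 1. Input that does not fit is refused with a message, and nothing moves.
- bot.sense(): the state, without advancing time (a new reading comes with each control period).
- bot.grab_frame(name): name is "scene" or "top" or "wrist"; returns (picture, depth): 420x560x3 uint8, red, green, blue; 420x560 float32, m along the optical axis (not along the pixel's ray), 0 where there is no reading.
- bot.get_calibration(name): a dict with "K" (3x3 intrinsics, pixels), "world_from_camera" (4x4, takes a point from camera to world coordinates); the wrist camera has in their place "hand_eye" (4x4, takes a point from camera to tool coordinates, whose origin is the TCP and whose axes are the flange's). Camera axes: x right, y down, z forward; pixel columns grow to the right and rows downward; lengths in m; the calibration is good to about 2 mm. A picture is of the moment at which its call begins: read the wrist's pose just before it. get_calibration takes no time and is no camera call.
- bot.hand_in(): hands the job in; it is judged then, once.
Trained networks look in the newest picture that a camera, given by its name, has taken for a name from the list of things; names that differ only in an ending like _2 or _b are one class to them, and where a whole thing is asked for, a point or a joint stands for the part that bears it (a point fixed in the world has none). Each returns a list of dicts, best first, with "confidence" (0 to 1); they miss things now and then, are a little off and sometimes report something else, mostly with a low value. They report only what shows in the picture. A call takes as long as a camera call. They do not tell look-alikes from the thing itself.
- bot.look_for(thing, camera): "at" ([x, y, z] in m, in world coordinates, good to about 4 mm: the middle of the surface that is visible of it).
- bot.spot_point(thing, camera): "at" ([x, y, z] in m, in world coordinates, good to about 4 mm: a listed point, or the origin of a listed thing).
The state is a dict: "clock": time; "joints": joint angles; "dq": joint speeds; "joint_torque": joint torques, N m; "ee_pos": TCP position; "tcp_rot": TCP orientation; "wrist_force": force on the tool from outside, world axes, zero at the start; "torque": the same for the moment, N m; "opening": finger opening in m; "grip_force": force on a finger pad.
Only numpy, scipy, OpenCV 4.12 (cv2) and the standard library are available. Lean on these libraries where they do the work, as an engineer would, in place of code of your own. Each camera call takes 0.05 s, during which the arm holds its last target. There are 200 camera calls.

TASK

The four knobs of this control unit were pushed back on the wrong shafts after its front panel was cleaned. Put every knob on the shaft where it belongs, right down on its seat: each round knob inside the recess ring made for its size, and the pointer knob on the square plate. Only one knob goes on a shaft at a time, so park knobs on the free bench meanwhile, and leave the multimeter and the tape roll where they lie.

Things in the scene. Friction and masses are not known exactly. Their poses are not given: they have to be found in the camera images.
- knob_small: Small round black knob with a white line on top, 24 mm across, 26 mm high. Belongs on dial_small. Like all four knobs: origin at the centre of its underside, z up; hole open below, on the axis, 17 mm across, 18 mm deep. Let go over a shaft with its axis within some 4 mm, it drops down onto it by itself and sits loosely, with about 2 mm of play to every side.
- knob_medium: Medium round black knob with a white line on top, 38 mm across, 26 mm high. Origin and hole as for knob_small. Belongs on dial_medium.
- knob_large: Large round black knob with a white line on top, 52 mm across, 26 mm high. Origin and hole as for knob_small. Belongs on dial_large.
- knob_pointer: Black pointer knob, 35 mm high: a round foot 28 mm across and 19 mm high carries a bar 14 mm wide along its x (from x = -20 to +21 mm, pointed at the +x end), 19 to 35 mm above the underside. Grip it across the bar. Origin and hole as for knob_small. Belongs on dial_square.
- dial_small: Bright round scale plate 56 mm across, smallest recess ring: 30 mm across inside, 36 outside, 3 mm high. Origin: on its axis on the panel; z up, y along the row of dials, x across it. Seat for a knob: the plate, 1.5 mm above the origin (a larger knob lies on the ring, 3 mm higher). In the middle a bush 13 mm across, 5 mm high, tapering to a 6 mm shaft; its tip is 16 mm above the seat.
- dial_medium: Bright round scale plate 70 mm across, middle recess ring: 44 mm across inside, 50 outside, 3 mm high. Origin, axes, seat, bush and shaft as for dial_small. The four dials lie in one row, in any order, 90 mm apart, on the face-up panel of the control unit: a heavy fixed steel box, panel 384 x 130 mm, level, 58 mm above the bench; it stands turned a little.
- dial_large: Bright round scale plate 84 mm across, largest recess ring: 58 mm across inside, 64 outside, 3 mm high. Origin, axes, seat, bush and shaft as for dial_small.
- dial_square: Bright square plate, 64 x 64 mm, with five dots and no ring; in its middle a round boss 30 mm across, 3 mm high. Origin and axes as for dial_small. Seat for a knob: the top of the boss, 4.5 mm above the origin; bush and shaft above it as on the other dials.
- meter: Yellow and black multimeter on its back on the bench to the left of the control unit, 132 x 68 x 40 mm, long along its x. Origin: centre of its underside. It must stay where it lies.
- tape: Roll of black insulating tape, 65 mm across, 18 mm high, on the bench on the robot's side of the control unit, at the left. Origin: centre of its underside. It must stay where it lies. The bench along the unit on the robot's side, from 80 to 220 mm to the right of the roll, is free for parking knobs.
There are look-alikes about, which are no part of the job. Leave any green look-alike of the knob_medium alone.

How it is judged:
By the outcome, as a careful person would: the job done as asked, in the order asked, and still so for the second after the job is handed in, with the robot touching nothing.
It also fails if it takes over 122 s, if anything falls off the work surface, if the arm or the gripper's body presses on something with over 40 N, if the wrist force passes 120 N, or if a joint passes its speed limit or range.

## Working session

There is one attempt and no reset: what is moved stays moved. The work goes in short steps, Python scripts to look and compute and a tool call to move; the robot and the scene stay as the last step left them, time stands still between calls to the robot, and variables do not carry over. Pictures are saved under pics/ and viewed, at most 14 in all, crops included, and the job is handed in when it is done.

```bash
mkdir -p pics; ls; python3 - <<'E'
from workcell import bot
import cv2
for c in("scene","top"):
    p,d=bot.grab_frame(c); cv2.imwrite(f"pics/{c}0.png",p[:,:,::-1])
    k=bot.get_calibration(c); print(c,k["K"],k["world_from_camera"])
    for n in["knob_small","knob_medium","knob_large","knob_pointer","dial_small","dial_medium","dial_large","dial_square","meter","tape"]:
        print(n,[( [round(float(v),3) for v in o["at"]],round(o["confidence"],2)) for o in bot.spot_point(n,c)])
s=bot.sense();print(s["clock"],s["tcp_rot"])
E
```

```text
pics
scene [[381.25802871   0.         281.62913174]
 [  0.         381.25802871 205.46710165]
 [  0.           0.           1.        ]] [[-0.86113531 -0.24822826  0.44365381  0.09413136]
 [-0.50823062  0.44120827 -0.73961943  0.92487058]
 [-0.01214929 -0.86239086 -0.50609723  0.49016805]
 [ 0.          0.          0.          1.        ]]
knob_small [([0.566, 0.269, 0.057], 0.49), ([0.56, 0.273, 0.057], 0.34)]
knob_medium [([0.391, 0.106, -0.001], 0.64), ([0.509, -0.021, 0.008], 0.56), ([0.529, 0.092, 0.061], 0.51)]
knob_large [([0.545, 0.181, 0.064], 0.63)]
knob_pointer [([0.577, 0.358, 0.057], 0.68)]
dial_small [([0.535, 0.092, 0.056], 0.51)]
dial_medium [([0.561, 0.275, 0.057], 0.61)]
dial_large [([0.581, 0.358, 0.056], 0.75), ([0.548, 0.181, 0.064], 0.45)]
dial_square [([0.548, 0.179, 0.062], 0.56)]
meter [([0.481, 0.549, -0.002], 0.64)]
tape [([0.365, 0.394, -0.0], 0.92)]
top [[393.16136074   0.         283.59001971]
 [  0.         393.16136074 205.69057495]
 [  0.           0.           1.        ]] [[ 0.00650299 -0.98678538  0.16190219  0.33966851]
 [-0.99997501 -0.00596816  0.00378956  0.27427921]
 [-0.00277322 -0.16192279 -0.98679953  0.89635392]
 [ 0.          0.          0.          1.        ]]
knob_small [([0.56, 0.268, 0.06], 0.43)]
knob_medium [([0.565, 0.266, 0.059], 0.73), ([0.534, 0.091, 0.062], 0.72), ([0.388, 0.106, -0.001], 0.67), ([0.51, -0.02, 0.006], 0.63)]
knob_large [([0.544, 0.183, 0.063], 0.62)]
knob_pointer [([0.577, 0.36, 0.063], 0.63)]
dial_small [([0.532, 0.097, 0.056], 0.7)]
dial_medium [([0.561, 0.267, 0.06], 0.72)]
dial_large [([0.58, 0.361, 0.06], 0.64)]
dial_square [([0.547, 0.182, 0.061], 0.75)]
meter [([0.546, 0.183, 0.061], 0.71), ([0.483, 0.55, -0.002], 0.63)]
tape [([0.364, 0.392, -0.001], 0.9)]
1.1 [[ 9.28348118e-01  3.71711947e-01 -2.53079592e-06]
 [ 3.71711944e-01 -9.28348111e-01 -1.25719504e-04]
 [-4.90809014e-05  1.15770738e-04 -9.99999992e-01]]
```

View pics/top0.png

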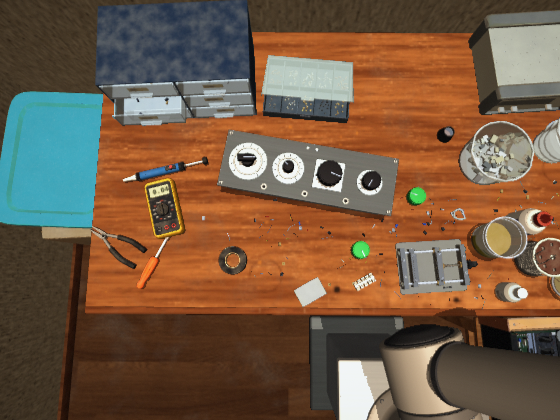

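View pics/scene0.png

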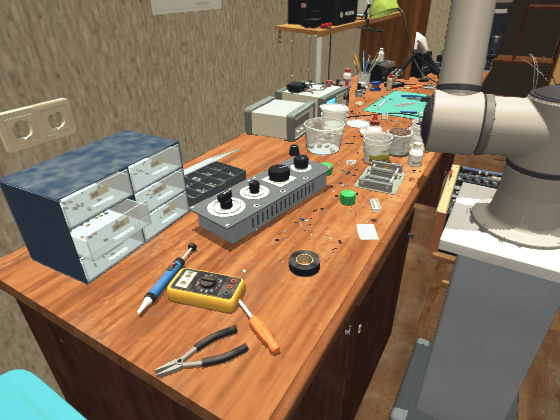

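The pictures show four dials on the unit. In the top view, left to right:

| Pixel | Dial | Knob on it |
|---|---|---|
| (247,160) | large | pointer |
| (288,167) | medium | small |
| (329,174) | square | large |
| (371,181) | small | medium |

Things that could be mistaken for a knob are the green look-alikes at (417,196) and (361,250), and a black cylinder at (446,134). I'm taking only the black knobs on the unit. Next I move the wrist above the unit for a close check.

The manual's scale: turns go in shares of 2 pi rad. Converting my numbers, -1.02 rad / 6.2832 = -0.1623.

```bash
cat > h.py <<'E'
from workcell import bot
import numpy as np
def go(x,y,z,yaw=None):
    "tool-axis shift (and rz) to bring TCP to x,y,z with tool y at heading yaw (world)"
    s=bot.sense(); R=np.array(s["tcp_rot"]); d=R.T@(np.array([x,y,z])-s["ee_pos"])
    c=np.arctan2(R[1,1],R[0,1]); w=0 if yaw is None else -((yaw-c+np.pi)%(2*np.pi)-np.pi)
    print("shift",d.round(4),"rz",round(w,4),"dist",round(np.linalg.norm(d),3))
def wpix(pts,z,pos,R,cam="wrist"):
    "pixels -> world on plane z"
    k=bot.get_calibration(cam); T=np.eye(4)
    if cam=="wrist": T[:3,:3]=R;T[:3,3]=pos;T=T@np.array(k["hand_eye"])
    else: T=np.array(k["world_from_camera"])
    o=[]
    for u,v in pts:
        r=T[:3,:3]@np.linalg.inv(k["K"])@[u,v,1]; o.append(T[:3,3]+r*(z-T[2,3])/r[2])
    return np.array(o)
E
```

Call:
tcp_steps(
  increments=[
    [0.085,[0.592,-0.524,-0.05],[0,0,-0.1623]],
    [0.085,[0.592,-0.524,-0.05],[0,0,-0.1623]],
    [0.085,[0.592,-0.524,-0.05],[0,0,-0.1623]],
    [0.085,[0.592,-0.524,-0.05],[0,0,-0.1623]],
    [0.085,[0.592,-0.524,-0.05],[0,0,-0.1623]],
    [0.085,[0.592,-0.524,-0.05],[0,0,-0.1623]],
    [0.085,[0.592,-0.524,-0.05],[0,0,-0.1623]],
    [0.085,[0.592,-0.524,-0.05],[0,0,-0.1623]],
    [0.085,[0.592,-0.524,-0.05],[0,0,-0.1623]],
    [0.085,[0.592,-0.524,-0.05],[0,0,-0.1623]],
    [0.085,[0.592,-0.524,-0.05],[0,0,-0.1623]],
    [0.085,[0.592,-0.524,-0.05],[0,0,-0.1623]],
  ],
)

```text
clock: 2.3
ee_pos: [0.4645, 0.0499, 0.2696]
tcp_rot: [[0.169, 0.986, 0.001], [0.986, -0.169, -0.0], [-0.0, 0.001, -1.0]]
wrist_force: [1.2, -1.1, 0.2]
opening: 0.085
grip_force: 0.0
```

```bash
python3 - <<'E'
from h import *
k=bot.get_calibration("wrist"); print(k["K"],np.array(k["hand_eye"]).round(3))
go(.50,.22,.28,-.17)
E
```

```text
[[311.90262293   0.         280.46524887]
 [  0.         311.90262293 211.07211681]
 [  0.           0.           1.        ]] [[-0.001 -0.957 -0.29   0.074]
 [ 1.    -0.001 -0.001 -0.   ]
 [ 0.    -0.29   0.957 -0.143]
 [ 0.     0.     0.     1.   ]]
shift [ 0.1737  0.0063 -0.0105] rz 0.0003 dist 0.174
```

Call:
tcp_steps(
  increments=[
    [0.085,[0.05,0.03,-0.01],[0,0,0]],
    [0.085,[0.1,0.06,-0.01],[0,0,0]],
    [0.085,[0.15,0.065,-0.01],[0,0,0]],
    [0.085,[0.19,0.065,-0.01],[0,0,0]],
    [0.085,[0.19,0.065,-0.01],[0,0,0]],
    [0.085,[0.19,0.065,-0.01],[0,0,0]],
  ],
)

```text
clock: 2.9
ee_pos: [0.5599, 0.2254, 0.2783]
tcp_rot: [[0.166, 0.986, -0.001], [0.986, -0.166, -0.001], [-0.001, -0.001, -1.0]]
wrist_force: [-0.5, -0.9, 0.5]
opening: 0.085
grip_force: 0.0
```

```bash
python3 - <<'E'
from h import *
import cv2
s=bot.sense(); p,d=bot.grab_frame("wrist"); cv2.imwrite("pics/w0.png",p[:,:,::-1])
np.savez("w0.npz",p=p,d=d,pos=s["ee_pos"],R=s["tcp_rot"]); print(s["ee_pos"],s["joints"])
for n in["knob_small","knob_medium","knob_large","knob_pointer","dial_small","dial_medium","dial_large","dial_square"]:
    print(n,[( [round(float(v),3) for v in o["at"]],round(o["confidence"],2)) for o in bot.spot_point(n,"wrist")])
E
```

```text
[0.55990143 0.22535939 0.27832968] [ 2.55856310e-01  4.62751424e-01  1.20769059e+00 -2.34665520e-04
  1.47229032e+00  4.23153668e-01]
knob_small [([0.564, 0.274, 0.066], 0.64)]
knob_medium [([0.532, 0.097, 0.06], 0.73), ([0.39, 0.11, -0.001], 0.62), ([0.513, -0.022, 0.002], 0.58)]
knob_large [([0.547, 0.181, 0.062], 0.61)]
knob_pointer [([0.579, 0.358, 0.059], 0.75)]
dial_small [([0.531, 0.098, 0.061], 0.82)]
dial_medium [([0.568, 0.274, 0.054], 0.65)]
dial_large [([0.583, 0.357, 0.061], 0.79), ([0.367, 0.392, -0.001], 0.22)]
dial_square [([0.529, 0.096, 0.062], 0.38), ([0.532, 0.097, 0.061], 0.26)]
```

View pics/w0.png

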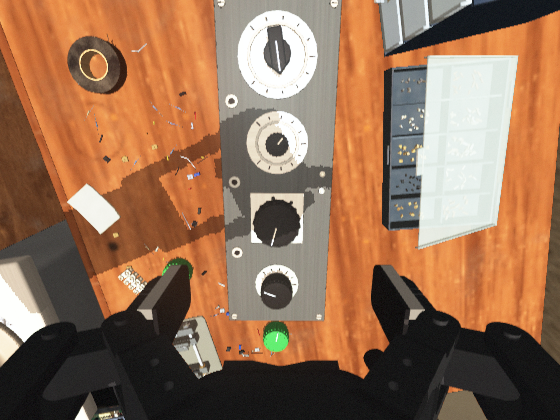

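The wrist view confirms the layout: pointer knob at (278,53) on the largest plate, small knob (277,144) on the middle one, large knob (277,222) on the square, medium knob (277,290) on the smallest. The green look-alikes at (178,270) and (275,338) are out. Now I'll fit the plates and the knob tops.

```bash
cat > fit.py <<'E'
from h import *
import cv2
from scipy.optimize import least_squares
def circ(P,r):
    f=least_squares(lambda c:np.hypot(P[:,0]-c[0],P[:,1]-c[1])-r,P.mean(0)[:2],loss="soft_l1",f_scale=.001)
    return f.x.round(4),round(float(np.sqrt(np.mean(f.fun**2)))*1e3,2)
def topix(X,pos,R,cam):
    k=bot.get_calibration(cam);T=np.eye(4)
    if cam=="wrist": T[:3,:3]=R;T[:3,3]=pos;T=T@np.array(k["hand_eye"])
    else: T=np.array(k["world_from_camera"])
    c=np.linalg.inv(T)@np.r_[X,1]; q=k["K"]@c[:3]; return q[:2]/q[2]
def blob(p,c,rad,dark,pos,R,cam,z,r,zs=None):
    "fit circle of radius r on plane z to hull of the dark/bright blob near world point c"
    u=topix([*c,z],pos,R,cam); e=topix([c[0],c[1]+rad,z],pos,R,cam); n=np.hypot(*(e-u))
    hsv=cv2.cvtColor(p,cv2.COLOR_RGB2HSV); v=hsv[...,2]
    m=((v<60) if dark else ((v>135)&(hsv[...,1]<70))).astype(np.uint8)
    w=np.zeros_like(m); cv2.circle(w,tuple(int(round(a)) for a in u),int(n),1,-1); m&=w
    q=np.argwhere(m)[:,::-1].astype(np.int32); h=cv2.convexHull(q)[:,0]
    # dense points along hull
    im=np.zeros_like(m); cv2.polylines(im,[h],True,1); q=np.argwhere(im)[:,::-1]
    P=wpix(q,z,pos,R,cam); return circ(P[:,:2],r)
E
python3 - <<'E'
from fit import *
a=np.load("w0.npz"); t=cv2.imread("pics/top0.png")[:,:,::-1].copy()
for cam,p in(("wrist",a["p"]),("top",t)):
    A=(p,); P=(a["pos"],a["R"],cam)
    for n,c,R in(("D1",(.581,.358),.042),("D2",(.565,.271),.035),("D4",(.532,.096),.028)):
        print(cam,n,blob(p,c,R*1.13,False,*P,.0595,R))
    for n,c,R in(("Ksmall",(.565,.27),.012),("Klarge",(.547,.181),.026),("Kmed",(.532,.095),.019)):
        zt=.0855+(.003 if n=="Kmed" else .003)
        print(cam,n,blob(p,c,R*1.35,True,*P,{"Ksmall":.0855,"Klarge":.0885,"Kmed":.0885}[n],R))
d=a["d"]; 
for n,c in(("Kl",(277,222)),("Km",(277,290)),("Ks",(277,144)),("Kp",(276,60))):
    u,v=c; k=bot.get_calibration("wrist"); T=np.eye(4);T[:3,:3]=a["R"];T[:3,3]=a["pos"];T=T@np.array(k["hand_eye"])
    z=d[v,u]; X=T@np.r_[np.linalg.inv(k["K"])@[u,v,1]*z,1]; print(n,X[:3].round(4))
im=cv2.resize(a["p"][0:325,200:350,::-1],None,fx=1.8,fy=1.8,interpolation=cv2.INTER_CUBIC); cv2.imwrite("pics/c0.png",im)
E
```

```text
wrist D1 (array([0.5812, 0.3581]), 9.47)
wrist D2 (array([0.5671, 0.2719]), 3.39)
wrist D4 (array([0.5331, 0.0984]), 1.9)Traceback (most recent call last):
  File "<stdin>", line 9, in <module>
  File "fit.py", line 18, in blob
    q=np.argwhere(m)[:,::-1].astype(np.int32); h=cv2.convexHull(q)[:,0]
                                                 ~~~~~~~~~~~~~~~~~^^^^^
TypeError: 'NoneType' object is not subscriptable
```

```bash
python3 - <<'E'
from fit import *
a=np.load("w0.npz");p=a["p"]; P=(a["pos"],a["R"],"wrist")
for c,z in(((.581,.358),.0595),((.565,.271),.0855),((.547,.181),.0885),((.532,.096),.0885)):
    u=topix([*c,z],*P); print(u.round(1), wpix([u],z,*P).round(4)); x,y=u.astype(int); print(cv2.cvtColor(p,cv2.COLOR_RGB2HSV)[y,x-48:x+50:4,1:].tolist())
im=cv2.resize(p[0:325,200:350,::-1],None,fx=1.8,fy=1.8,interpolation=cv2.INTER_CUBIC); cv2.imwrite("pics/c0.png",im)
E
```

```text
[279.8  56.4] [[0.581  0.358  0.0595]]
[[26, 164], [20, 167], [1, 255], [1, 255], [12, 251], [1, 255], [1, 255], [1, 255], [1, 252], [14, 106], [3, 84], [17, 105], [15, 100], [19, 93], [26, 98], [1, 255], [1, 255], [1, 255], [1, 255], [9, 253], [37, 143], [5, 241], [28, 163], [24, 160], [27, 162]]
[278.6 144.1] [[0.565  0.271  0.0855]]
[[40, 102], [32, 103], [31, 100], [23, 99], [40, 167], [32, 237], [31, 236], [39, 228], [31, 237], [34, 68], [22, 71], [26, 68], [50, 220], [30, 68], [16, 64], [1, 255], [1, 255], [9, 253], [3, 239], [2, 246], [19, 163], [20, 162], [24, 161], [22, 159], [26, 155]]
[276.4 226.9] [[0.547  0.181  0.0885]]
[[43, 88], [39, 92], [38, 95], [38, 88], [41, 94], [33, 94], [39, 231], [49, 52], [38, 54], [46, 55], [40, 51], [39, 52], [29, 53], [43, 47], [37, 55], [40, 51], [39, 52], [37, 48], [15, 170], [27, 151], [24, 150], [27, 153], [27, 153], [28, 147], [26, 154]]
[276.2 294. ] [[0.532  0.096  0.0885]]
[[30, 137], [41, 148], [31, 148], [34, 156], [33, 154], [33, 154], [35, 147], [26, 146], [20, 221], [7, 217], [2, 232], [62, 70], [40, 70], [48, 69], [53, 67], [40, 63], [25, 165], [26, 149], [29, 151], [29, 148], [30, 153], [28, 153], [34, 144], [29, 148], [28, 153]]
```

View pics/c0.png

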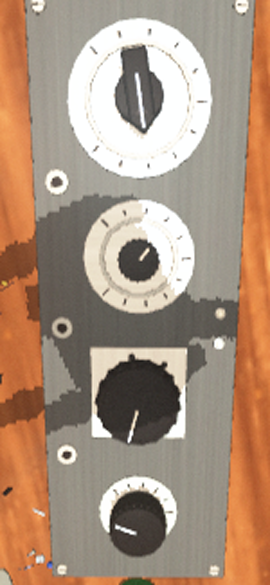

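```bash
sed -i 's/v<60/v<82/; s/v>135)&(hsv\[...,1\]<70/v>190)\&(hsv[...,1]<70/' fit.py; python3 - <<'E'
from fit import *
a=np.load("w0.npz"); t=cv2.imread("pics/top0.png")[:,:,::-1].copy()
for cam,p in(("wrist",a["p"]),("top",t)):
    P=(a["pos"],a["R"],cam); C=[]
    for n,c,R in(("D1",(.581,.358),.042),("D2",(.565,.271),.035),("D4",(.532,.096),.028)):
        r=blob(p,c,R*1.15,False,*P,.0595,R); C.append(r[0]); print(cam,n,r)
    o=np.array([135,45,-135])*1e-3;C=np.array(C)
    f=least_squares(lambda q:(np.c_[q[0]+np.sin(q[2])*o,q[1]+np.cos(q[2])*o]-C).ravel(),[.55,.22,.17]).x
    print("row",f.round(4),np.round([[f[0]+np.sin(f[2])*s,f[1]+np.cos(f[2])*s] for s in(.135,.045,-.045,-.135)],4).tolist())
    for n,c,R,z in(("Ksmall",(.565,.271),.012,.0855),("Klarge",(.547,.183),.026,.0885),("Kmed",(.532,.096),.019,.0885)):
        print(cam,n,blob(p,c,R*1.3,True,*P,z,R))
E
```

```text
wrist D1 (array([0.5782, 0.3592]), 0.33)
wrist D2 (array([0.5628, 0.2706]), 0.5)
wrist D4 (array([0.5316, 0.0944]), 3.28)
row [0.5549 0.2266 0.1743] [[0.5783, 0.3596], [0.5627, 0.2709], [0.5471, 0.1823], [0.5315, 0.0937]]
wrist Ksmall (array([0.5627, 0.2712]), 0.61)
wrist Klarge (array([0.5477, 0.1857]), 1.72)
wrist Kmed (array([0.5321, 0.0984]), 2.06)
top D1 (array([0.5768, 0.3577]), 1.04)
top D2 (array([0.5614, 0.2691]), 0.96)
top D4 (array([0.5305, 0.0923]), 2.78)
row [0.5537 0.2249 0.1728] [[0.5769, 0.3579], [0.5614, 0.2693], [0.5459, 0.1806], [0.5304, 0.0919]]
top Ksmall (array([0.5594, 0.2687]), 1.83)
top Klarge (array([0.5427, 0.182 ]), 1.32)
top Kmed (array([0.5283, 0.0942]), 1.42)
```

```bash
python3 -c "
from h import *
go(.5776,.3588,.14,-.1735);go(.5776,.3588,.081,-.1735)"
```

```text
shift [ 0.1366 -0.006   0.1395] rz 0.0023 dist 0.195
shift [ 0.1366 -0.006   0.1985] rz 0.0023 dist 0.241
```

To row units: 0.002 rad / 6.2832 = 0.0003.

Call:
tcp_steps(
  increments=[
    [0.085,[0.035,-0.002,0.034],[0,0,0.0003]],
    [0.085,[0.07,-0.003,0.068],[0,0,0.0003]],
    [0.085,[0.105,-0.005,0.102],[0,0,0.0003]],
    [0.085,[0.137,-0.006,0.13],[0,0,0.0003]],
    [0.085,[0.137,-0.006,0.16],[0,0,0.0003]],
    [0.085,[0.137,-0.006,0.18],[0,0,0.0003]],
    [0.085,[0.137,-0.006,0.19],[0,0,0.0003]],
    [0.085,[0.137,-0.006,0.198],[0,0,0.0003]],
    [0.085,[0.137,-0.006,0.198],[0,0,0.0003]],
  ],
)

```text
clock: 4.25
ee_pos: [0.5775, 0.3596, 0.0809]
tcp_rot: [[0.172, 0.985, -0.0], [0.985, -0.172, -0.0], [-0.0, -0.0, -1.0]]
wrist_force: [-0.0, -0.3, 0.2]
opening: 0.0853
grip_force: 0.0
```

```bash
python3 -c "
from h import *
import cv2
go(.5776,.3588,.081,-.1735)
p,d=bot.grab_frame('wrist');cv2.imwrite('pics/w1.png',p[:,:,::-1])"
```

```text
shift [-0.0007  0.0003 -0.0001] rz 0.001 dist 0.001
```

View pics/w1.png

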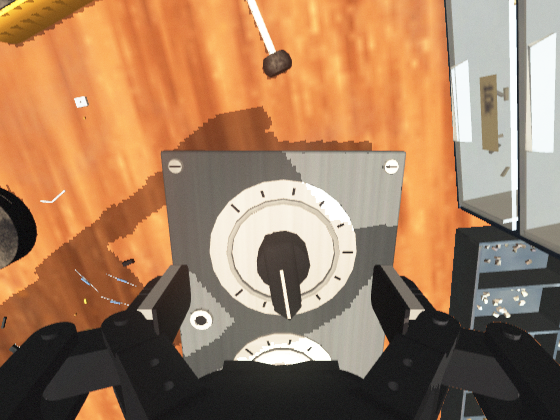

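The open fingers at (180,300) and (385,300) straddle the pointer bar at (282,280), so I close.

Call:
tcp_steps(
  increments=[
    [0.0,[0,0,0],[0,0,0]],
    [0.0,[0,0,0],[0,0,0]],
    [0.0,[0,0,0],[0,0,0]],
    [0.0,[0,0,0],[0,0,0]],
    [0.0,[0,0,0],[0,0,0]],
    [0.0,[0,0,0],[0,0,0]],
    [0.0,[0,0,0],[0,0,0]],
    [0.0,[0,0,0],[0,0,0]],
  ],
)

```text
clock: 5.1
ee_pos: [0.5776, 0.3602, 0.0816]
tcp_rot: [[0.171, 0.985, 0.001], [0.985, -0.171, 0.0], [0.0, 0.001, -1.0]]
wrist_force: [-0.7, 0.7, 3.6]
opening: 0.0121
grip_force: 60.5
```

```bash
python3 -c "
from h import *
go(.5776,.3588,.14,-.1735); go(.415,.25,.14,-.1735);go(.415,.25,.024,-.1735)"
```

```text
shift [-0.0013  0.0003 -0.0584] rz 0.0016 dist 0.058
shift [-0.1363 -0.1413 -0.0586] rz 0.0016 dist 0.205
shift [-0.1364 -0.1414  0.0574] rz 0.0016 dist 0.205
```

Call:
tcp_steps(
  increments=[
    [0.0,[0,0,-0.03],[0,0,0]],
    [0.0,[0,0,-0.06],[0,0,0]],
    [0.0,[-0.034,-0.035,-0.06],[0,0,0]],
    [0.0,[-0.068,-0.07,-0.06],[0,0,0]],
    [0.0,[-0.102,-0.105,-0.06],[0,0,0]],
    [0.0,[-0.136,-0.141,-0.06],[0,0,0]],
    [0.0,[-0.136,-0.141,-0.02],[0,0,0]],
    [0.0,[-0.136,-0.141,0.02],[0,0,0]],
    [0.0,[-0.136,-0.141,0.045],[0,0,0]],
    [0.0,[-0.136,-0.141,0.056],[0,0,0]],
    [0.0,[-0.136,-0.141,0.056],[0,0,0]],
  ],
)

```text
clock: 6.2
ee_pos: [0.4145, 0.2498, 0.0241]
tcp_rot: [[0.171, 0.985, -0.003], [0.985, -0.171, -0.001], [-0.002, -0.002, -1.0]]
wrist_force: [0.0, 0.1, -0.8]
opening: 0.0125
grip_force: 60.7
```

```bash
python3 -c "
from h import *
import cv2
go(.415,.25,.022)
p,d=bot.grab_frame('wrist');cv2.imwrite('pics/w2.png',p[:,:,::-1])"
```

```text
shift [0.0003 0.0005 0.002 ] rz 0 dist 0.002
```

View pics/w2.png

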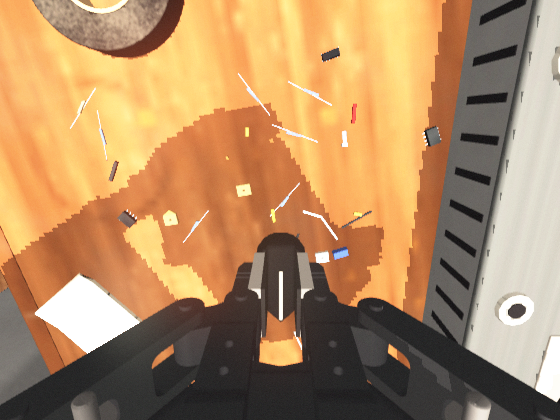

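The pointer is held upright in the fingers at (280,280) with free bench below it, so I lower 2 mm, release and retreat.

Call:
tcp_steps(
  increments=[
    [0.0,[0,0,0.002],[0,0,0]],
    [0.05,[0,0,0.002],[0,0,0]],
    [0.05,[0,0,0.002],[0,0,0]],
    [0.05,[0,0,0.002],[0,0,0]],
    [0.05,[0,0,-0.04],[0,0,0]],
    [0.085,[0,0,-0.09],[0,0,0]],
    [0.085,[0,0,-0.13],[0,0,0]],
  ],
)

```text
clock: 6.95
ee_pos: [0.4154, 0.2502, 0.1577]
tcp_rot: [[0.171, 0.985, 0.001], [0.985, -0.171, 0.0], [0.001, 0.001, -1.0]]
wrist_force: [1.5, -0.2, -0.7]
opening: 0.0764
grip_force: 0.0
```

```bash
python3 -c "
from h import *
go(.5465,.1815,.15,-.1735);go(.5465,.1815,.0645,-.1735)"
```

```text
shift [-0.0453  0.1409  0.0078] rz 0.0016 dist 0.148
shift [-0.0454  0.1408  0.0933] rz 0.0016 dist 0.175
```

Call:
tcp_steps(
  increments=[
    [0.085,[-0.015,0.047,0],[0,0,0]],
    [0.085,[-0.03,0.094,0],[0,0,0]],
    [0.085,[-0.045,0.141,0],[0,0,0]],
    [0.085,[-0.045,0.141,0.02],[0,0,0]],
    [0.085,[-0.045,0.141,0.05],[0,0,0]],
    [0.085,[-0.045,0.141,0.075],[0,0,0]],
    [0.085,[-0.045,0.141,0.085],[0,0,0]],
    [0.085,[-0.045,0.141,0.085],[0,0,0]],
    [0.085,[-0.045,0.141,0.085],[0,0,0]],
  ],
)

```text
clock: 7.85
ee_pos: [0.547, 0.1819, 0.0712]
tcp_rot: [[0.171, 0.985, 0.002], [0.985, -0.171, 0.0], [0.0, 0.002, -1.0]]
wrist_force: [-0.5, -0.5, 0.4]
opening: 0.0848
grip_force: 0.0
```

```bash
python3 -c "
from h import *
import cv2
go(.5465,.1815,.0645,-.1735)
p,d=bot.grab_frame('wrist');cv2.imwrite('pics/w3.png',p[:,:,::-1])"
```

```text
shift [-0.0005 -0.0005  0.0067] rz 0.0017 dist 0.007
```

View pics/w3.png

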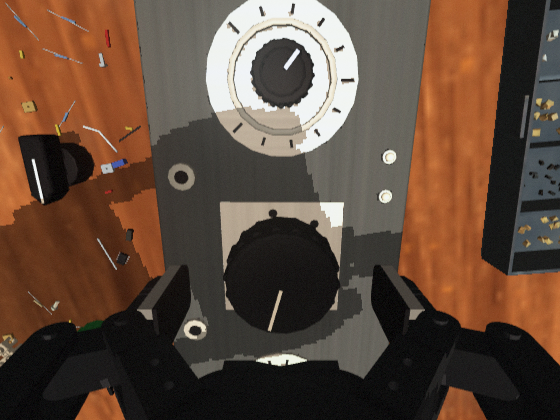

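The large knob at (280,275) is centred between the fingers, and the parked pointer at (50,168) is standing upright.

Call:
tcp_steps(
  increments=[
    [0.085,[0,0,0.0065],[0,0,0]],
    [0.085,[0,0,0.0065],[0,0,0]],
    [0.0,[0,0,0.0065],[0,0,0]],
    [0.0,[0,0,0.0065],[0,0,0]],
    [0.0,[0,0,0.0065],[0,0,0]],
    [0.0,[0,0,0.0065],[0,0,0]],
    [0.0,[0,0,0.0065],[0,0,0]],
  ],
)

```text
clock: 8.6
ee_pos: [0.5467, 0.1817, 0.0643]
tcp_rot: [[0.171, 0.985, 0.001], [0.985, -0.171, 0.0], [0.0, 0.001, -1.0]]
wrist_force: [-1.5, 0.1, 6.4]
opening: 0.0497
grip_force: 62.2
```

```bash
python3 -c "
from h import *
go(.5776,.3588,.0665,-.1735)"
```

```text
shift [ 1.797e-01  1.000e-04 -2.100e-03] rz 0.0015 dist 0.18
```

Call:
tcp_steps(
  increments=[
    [0.0,[0,0,-0.03],[0,0,0]],
    [0.0,[0,0,-0.055],[0,0,0]],
    [0.0,[0.045,0,-0.055],[0,0,0]],
    [0.0,[0.09,0,-0.055],[0,0,0]],
    [0.0,[0.135,0,-0.055],[0,0,0]],
    [0.0,[0.18,0,-0.055],[0,0,0]],
    [0.0,[0.18,0,-0.045],[0,0,0]],
    [0.0,[0.18,0,-0.035],[0,0,0]],
    [0.0,[0.18,0,-0.03],[0,0,0]],
  ],
)

```text
clock: 9.5
ee_pos: [0.5763, 0.3577, 0.0916]
tcp_rot: [[0.172, 0.985, -0.003], [0.985, -0.172, -0.002], [-0.002, -0.003, -1.0]]
wrist_force: [-1.4, 0.0, -1.8]
opening: 0.0499
grip_force: 66.4
```

```bash
python3 -c "
from h import *
import cv2
go(.5776,.3588,.0625,-.1735)
p,d=bot.grab_frame('wrist');cv2.imwrite('pics/w4.png',p[:,:,::-1])"
```

```text
shift [0.0013 0.0012 0.029 ] rz 0.001 dist 0.029
```

View pics/w4.png

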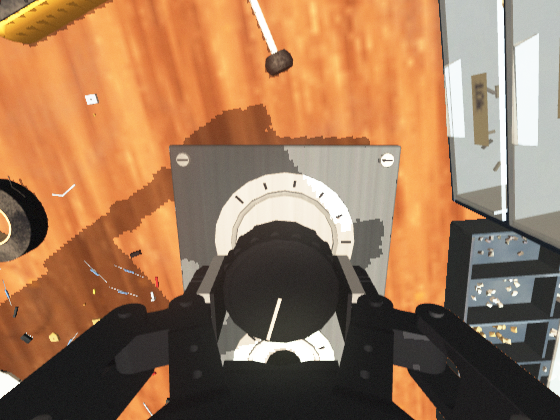

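Call:
tcp_steps(
  increments=[
    [0.0,[0.001,0.001,0.01],[0,0,0]],
    [0.0,[0.001,0.001,0.02],[0,0,0]],
    [0.0,[0.001,0.001,0.024],[0,0,0]],
    [0.0,[0.001,0.001,0.026],[0,0,0]],
    [0.0,[0.001,0.001,0.027],[0,0,0]],
  ],
)

```text
clock: 10.05
ee_pos: [0.5784, 0.3597, 0.0665]
tcp_rot: [[0.171, 0.985, -0.0], [0.985, -0.171, -0.0], [-0.0, -0.0, -1.0]]
wrist_force: [0.2, -1.3, -0.4]
opening: 0.0498
grip_force: 66.4
```

```bash
python3 -c "
from h import *
go(.5776,.3588,.0625,-.1735)"
```

```text
shift [-0.001  -0.0007  0.004 ] rz 0.0013 dist 0.004
```

Call:
tcp_steps(
  increments=[
    [0.0,[0,0,0.003],[0,0,0]],
    [0.0,[0,0,0.003],[0,0,0]],
    [0.085,[0,0,0.002],[0,0,0]],
    [0.085,[0,0,0.002],[0,0,0]],
    [0.085,[0,0,0.002],[0,0,0]],
    [0.085,[0,0,0.002],[0,0,0]],
    [0.085,[0,0,-0.04],[0,0,0]],
    [0.085,[0,0,-0.09],[0,0,0]],
    [0.085,[0,0,-0.09],[0,0,0]],
  ],
)

```text
clock: 10.95
ee_pos: [0.5818, 0.3616, 0.1652]
tcp_rot: [[0.171, 0.985, 0.013], [0.985, -0.171, 0.006], [0.008, 0.012, -1.0]]
wrist_force: [1.9, 0.4, 1.1]
opening: 0.085
grip_force: 0.0
```

```bash
python3 -c "
from h import *
go(.4145,.2495,.15,-.1735);go(.4145,.2495,.0222,-.1735)"
```

```text
shift [-0.1392 -0.1459  0.0123] rz 0.0016 dist 0.202
shift [-0.1402 -0.1474  0.1401] rz 0.0016 dist 0.247
```

Call:
tcp_steps(
  increments=[
    [0.085,[-0.034,-0.035,0],[0,0,0]],
    [0.085,[-0.068,-0.07,0],[0,0,0]],
    [0.085,[-0.102,-0.105,0],[0,0,0]],
    [0.085,[-0.136,-0.142,0],[0,0,0]],
    [0.085,[-0.136,-0.142,0.03],[0,0,0]],
    [0.085,[-0.136,-0.142,0.06],[0,0,0]],
    [0.085,[-0.136,-0.142,0.09],[0,0,0]],
    [0.085,[-0.136,-0.142,0.11],[0,0,0]],
    [0.085,[-0.136,-0.142,0.12],[0,0,0]],
    [0.085,[-0.136,-0.142,0.12],[0,0,0]],
  ],
)

```text
clock: 11.95
ee_pos: [0.4147, 0.2499, 0.0358]
tcp_rot: [[0.171, 0.985, -0.002], [0.985, -0.171, -0.001], [-0.001, -0.002, -1.0]]
wrist_force: [-0.4, 0.1, 0.2]
opening: 0.085
grip_force: 0.0
```

```bash
python3 -c "
from h import *
import cv2
go(.4145,.2495,.023,-.1735)
p,d=bot.grab_frame('wrist');cv2.imwrite('pics/w5.png',p[:,:,::-1])
p,d=bot.grab_frame('top');cv2.imwrite('pics/t5.png',cv2.resize(p[120:270,200:420,::-1],None,fx=3,fy=3))"
```

```text
shift [-0.0004 -0.0001  0.0128] rz 0.0015 dist 0.013
```

View pics/w5.png

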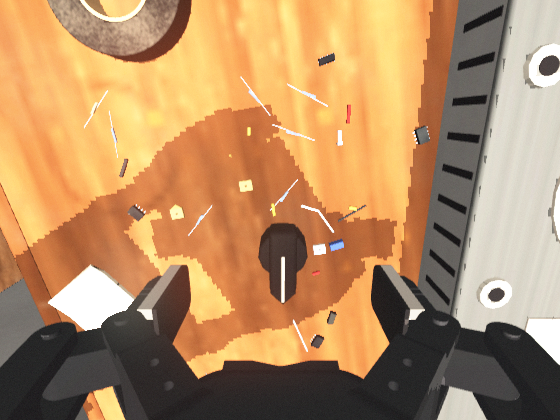

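The pointer bar at (283,275) is centred between the fingers, so I lower and grip.

Call:
tcp_steps(
  increments=[
    [0.085,[0,0,0.012],[0,0,0]],
    [0.085,[0,0,0.0125],[0,0,0]],
    [0.0,[0,0,0.0125],[0,0,0]],
    [0.0,[0,0,0.0125],[0,0,0]],
    [0.0,[0,0,0.0125],[0,0,0]],
    [0.0,[0,0,0.0125],[0,0,0]],
    [0.0,[0,0,0.0125],[0,0,0]],
    [0.0,[0,0,0.0125],[0,0,0]],
    [0.0,[0,0,0.0125],[0,0,0]],
    [0.0,[0,0,-0.04],[0,0,0]],
    [0.0,[0,0,-0.08],[0,0,0]],
    [0.0,[0,0,-0.08],[0,0,0]],
  ],
)

```text
clock: 13.25
ee_pos: [0.4182, 0.2515, 0.1214]
tcp_rot: [[0.171, 0.985, 0.009], [0.985, -0.171, 0.004], [0.005, 0.009, -1.0]]
wrist_force: [0.8, -1.2, -0.5]
opening: 0.0121
grip_force: 59.3
```

```bash
python3 -c "
from h import *
go(.5465,.1815,.115,-.1735)"
```

```text
shift [-0.047   0.1383  0.0073] rz 0.0017 dist 0.146
```

Call:
tcp_steps(
  increments=[
    [0.0,[-0.015,0.047,-0.01],[0,0,0]],
    [0.0,[-0.03,0.094,-0.01],[0,0,0]],
    [0.0,[-0.045,0.1415,-0.01],[0,0,0]],
    [0.0,[-0.045,0.1415,0],[0,0,0]],
    [0.0,[-0.045,0.1415,0.005],[0,0,0]],
    [0.0,[-0.045,0.1415,0.005],[0,0,0]],
    [0.0,[-0.045,0.1415,0.005],[0,0,0]],
  ],
)

```text
clock: 13.95
ee_pos: [0.5456, 0.1823, 0.1113]
tcp_rot: [[0.17, 0.985, -0.001], [0.985, -0.17, -0.0], [-0.0, -0.001, -1.0]]
wrist_force: [-1.0, -0.1, 0.2]
opening: 0.0121
grip_force: 59.3
```

```bash
python3 -c "
from h import *
import cv2
go(.5465,.1815,.087,-.1735)
p,d=bot.grab_frame('wrist');cv2.imwrite('pics/w6.png',p[:,:,::-1])"
```

```text
shift [-0.0006  0.0011  0.0243] rz 0.0028 dist 0.024
```

View pics/w6.png

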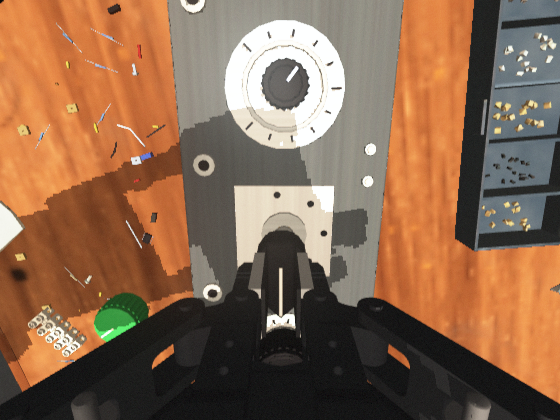

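The pointer at (281,270) is in line with the square's boss at (284,228). I lower onto the shaft.

Call:
tcp_steps(
  increments=[
    [0.0,[0,0.0005,0.01],[0,0,0]],
    [0.0,[0,0.0005,0.018],[0,0,0]],
    [0.0,[0,0.0005,0.022],[0,0,0]],
    [0.0,[0,0.0005,0.023],[0,0,0]],
    [0.0,[0,0.0005,0.023],[0,0,0]],
  ],
)

```text
clock: 14.5
ee_pos: [0.5473, 0.1815, 0.0884]
tcp_rot: [[0.171, 0.985, -0.0], [0.985, -0.171, -0.0], [-0.0, -0.0, -1.0]]
wrist_force: [-0.5, 0.6, 0.1]
opening: 0.0119
grip_force: 59.3
```

```bash
python3 -c "
from h import *
go(.5465,.1815,.0858,-.1735)"
```

```text
shift [-0.0001 -0.0008  0.0026] rz 0.0015 dist 0.003
```

Call:
tcp_steps(
  increments=[
    [0.0,[0,0,0.002],[0,0,0]],
    [0.05,[0,0,0.002],[0,0,0]],
    [0.05,[0,0,0.002],[0,0,0]],
    [0.05,[0,0,0.002],[0,0,0]],
    [0.085,[0,0,-0.03],[0,0,0]],
    [0.085,[0,0,-0.06],[0,0,0]],
    [0.085,[0.045,0,-0.06],[0,0,0]],
    [0.085,[0.09,0,-0.06],[0,0,0]],
    [0.085,[0.09,0,-0.03],[0,0,0]],
    [0.085,[0.09,0,0],[0,0,0]],
    [0.085,[0.09,0,0.012],[0,0,0]],
    [0.085,[0.09,0,0.012],[0,0,0]],
  ],
)

```text
clock: 15.7
ee_pos: [0.5617, 0.2697, 0.0748]
tcp_rot: [[0.171, 0.985, -0.004], [0.985, -0.171, -0.001], [-0.002, -0.004, -1.0]]
wrist_force: [-0.8, -0.1, -0.5]
opening: 0.0853
grip_force: 0.0
```

```bash
python3 -c "
from h import *
import cv2
go(.5621,.2701,.0655,-.1735)
p,d=bot.grab_frame('wrist');cv2.imwrite('pics/w7.png',p[:,:,::-1])"
```

```text
shift [0.0005 0.0004 0.0093] rz 0.0013 dist 0.009
```

View pics/w7.png

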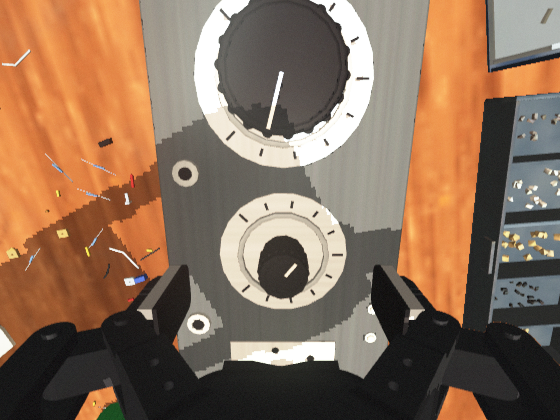

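The large knob at (280,70) sits concentric in its ring. The small knob at (283,268) is centred between the fingers.

Call:
tcp_steps(
  increments=[
    [0.085,[0,0,0.01],[0,0,0]],
    [0.085,[0,0,0.01],[0,0,0]],
    [0.0,[0,0,0.01],[0,0,0]],
    [0.0,[0,0,0.01],[0,0,0]],
    [0.0,[0,0,0.01],[0,0,0]],
    [0.0,[0,0,0.01],[0,0,0]],
    [0.0,[0,0,0.01],[0,0,0]],
    [0.0,[0,0,0.01],[0,0,0]],
    [0.0,[0,0,0.01],[0,0,0]],
  ],
)

```text
clock: 16.65
ee_pos: [0.5631, 0.2703, 0.0672]
tcp_rot: [[0.171, 0.985, 0.001], [0.985, -0.171, 0.0], [0.0, 0.001, -1.0]]
wrist_force: [-0.1, 0.2, 4.7]
opening: 0.0215
grip_force: 59.0
```

```bash
python3 -c "
from h import *
go(.415,.25,.0655,-.1735)"
```

```text
shift [-0.0453 -0.1425  0.0015] rz 0.0015 dist 0.15
```

Call:
tcp_steps(
  increments=[
    [0.0,[0,0,-0.03],[0,0,0]],
    [0.0,[0,0,-0.05],[0,0,0]],
    [0.0,[-0.015,-0.047,-0.05],[0,0,0]],
    [0.0,[-0.03,-0.094,-0.05],[0,0,0]],
    [0.0,[-0.045,-0.142,-0.05],[0,0,0]],
    [0.0,[-0.045,-0.142,-0.01],[0,0,0]],
    [0.0,[-0.045,-0.142,0.025],[0,0,0]],
    [0.0,[-0.045,-0.142,0.045],[0,0,0]],
    [0.0,[-0.045,-0.142,0.054],[0,0,0]],
    [0.0,[-0.045,-0.142,0.056],[0,0,0]],
    [0.0,[-0.045,-0.142,0.056],[0,0,0]],
  ],
)

```text
clock: 17.75
ee_pos: [0.4156, 0.2502, 0.0109]
tcp_rot: [[0.171, 0.985, 0.0], [0.985, -0.171, 0.0], [0.0, 0.0, -1.0]]
wrist_force: [0.3, -0.1, -0.1]
opening: 0.0216
grip_force: 59.5
```

```bash
python3 -c "
from h import *
go(.415,.25,.0085,-.1735)"
```

```text
shift [-0.0003 -0.0005  0.0024] rz 0.0014 dist 0.003
```

Call:
tcp_steps(
  increments=[
    [0.0,[0,0,0.002],[0,0,0]],
    [0.05,[0,0,0.002],[0,0,0]],
    [0.05,[0,0,0.002],[0,0,0]],
    [0.05,[0,0,0.002],[0,0,0]],
    [0.05,[0,0,-0.04],[0,0,0]],
    [0.085,[0,0,-0.09],[0,0,0]],
    [0.085,[0,0,-0.14],[0,0,0]],
    [0.085,[-0.034,0.035,-0.14],[0,0,0]],
    [0.085,[-0.068,0.07,-0.14],[0,0,0]],
    [0.085,[-0.102,0.105,-0.14],[0,0,0]],
    [0.085,[-0.135,0.14,-0.14],[0,0,0]],
    [0.085,[-0.135,0.1405,-0.14],[0,0,0]],
  ],
)

```text
clock: 18.95
ee_pos: [0.5337, 0.0886, 0.1508]
tcp_rot: [[0.176, 0.984, 0.003], [0.984, -0.176, -0.001], [-0.001, 0.003, -1.0]]
wrist_force: [0.3, 0.8, 0.1]
opening: 0.0848
grip_force: 0.0
```

Call:
tcp_steps(
  increments=[
    [0.085,[0,0,0.03],[0,0,0]],
    [0.085,[0,0,0.06],[0,0,0]],
    [0.085,[0,0,0.07],[0,0,0]],
    [0.085,[0,0,0.07],[0,0,0]],
    [0.085,[0,0,0.07],[0,0,0]],
  ],
)

```text
clock: 19.45
ee_pos: [0.5311, 0.0934, 0.0817]
tcp_rot: [[0.171, 0.985, 0.001], [0.985, -0.171, -0.0], [0.0, 0.001, -1.0]]
wrist_force: [0.0, 0.1, -1.1]
opening: 0.085
grip_force: 0.0
```

```bash
python3 -c "
from h import *
import cv2
go(.531,.0928,.0665,-.1735)
p,d=bot.grab_frame('wrist');cv2.imwrite('pics/w8.png',p[:,:,::-1])"
```

```text
shift [-0.0007  0.      0.0152] rz 0.002 dist 0.015
```

View pics/w8.png

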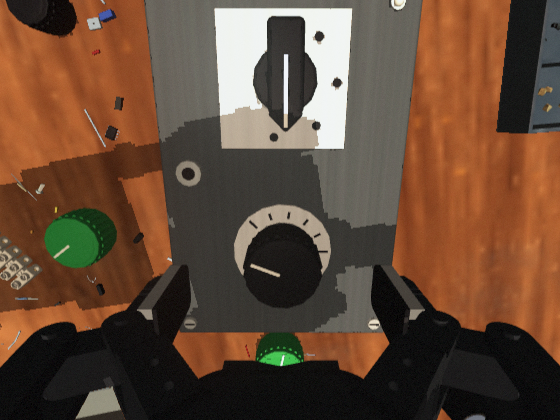

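The pointer sits on the square plate at (285,75). The medium knob at (283,270) is between the fingers, and the green look-alikes at (80,240) and (280,350) are clear.

Call:
tcp_steps(
  increments=[
    [0.085,[0,0,0.01],[0,0,0]],
    [0.085,[0,0,0.015],[0,0,0]],
    [0.085,[0,0,0.015],[0,0,0]],
    [0.0,[0,0,0.015],[0,0,0]],
    [0.0,[0,0,0.015],[0,0,0]],
    [0.0,[0,0,0.015],[0,0,0]],
    [0.0,[0,0,0.015],[0,0,0]],
    [0.0,[0,0,0.015],[0,0,0]],
    [0.0,[0,0,0.015],[0,0,0]],
  ],
)

```text
clock: 20.4
ee_pos: [0.5308, 0.0931, 0.0663]
tcp_rot: [[0.171, 0.985, 0.001], [0.985, -0.171, -0.0], [0.0, 0.001, -1.0]]
wrist_force: [-0.8, -0.9, 5.6]
opening: 0.0365
grip_force: 60.0
```

```bash
python3 -c "
from h import *
go(.5621,.2701,.0665,-.1735)"
```

```text
shift [ 0.1798  0.0005 -0.0002] rz 0.0015 dist 0.18
```

Call:
tcp_steps(
  increments=[
    [0.0,[0,0,-0.03],[0,0,0]],
    [0.0,[0,0,-0.06],[0,0,0]],
    [0.0,[0.045,0,-0.06],[0,0,0]],
    [0.0,[0.09,0,-0.06],[0,0,0]],
    [0.0,[0.135,0,-0.06],[0,0,0]],
    [0.0,[0.18,0.0005,-0.06],[0,0,0]],
    [0.0,[0.18,0.0005,-0.06],[0,0,0]],
    [0.0,[0.18,0.0005,-0.04],[0,0,0]],
    [0.0,[0.18,0.0005,-0.025],[0,0,0]],
    [0.0,[0.18,0.0005,-0.015],[0,0,0]],
    [0.0,[0.18,0.0005,-0.008],[0,0,0]],
    [0.0,[0.18,0.0005,-0.003],[0,0,0]],
  ],
)

```text
clock: 21.6
ee_pos: [0.5619, 0.27, 0.0682]
tcp_rot: [[0.172, 0.985, -0.0], [0.985, -0.172, -0.0], [-0.0, -0.0, -1.0]]
wrist_force: [0.0, -0.6, -0.3]
opening: 0.036
grip_force: 62.9
```

```bash
python3 -c "
from h import *
go(.5621,.2701,.0645,-.1735)"
```

```text
shift [0.0002 0.0002 0.0037] rz 0.001 dist 0.004
```

Call:
tcp_steps(
  increments=[
    [0.0,[0,0,0.003],[0,0,0]],
    [0.0,[0,0,0.003],[0,0,0]],
    [0.085,[0,0,0.002],[0,0,0]],
    [0.085,[0,0,0.002],[0,0,0]],
    [0.085,[0,0,0.002],[0,0,0]],
    [0.085,[0,0,0.002],[0,0,0]],
    [0.085,[0,0,-0.04],[0,0,0]],
    [0.085,[0,0,-0.08],[0,0,0]],
    [0.085,[-0.015,-0.047,-0.08],[0,0,0]],
    [0.085,[-0.03,-0.094,-0.08],[0,0,0]],
    [0.085,[-0.045,-0.141,-0.08],[0,0,0]],
    [0.085,[-0.045,-0.141,-0.08],[0,0,0]],
  ],
)

```text
clock: 22.8
ee_pos: [0.4073, 0.2484, 0.1475]
tcp_rot: [[0.169, 0.986, -0.008], [0.986, -0.169, -0.003], [-0.004, -0.008, -1.0]]
wrist_force: [0.3, -0.3, 0.3]
opening: 0.085
grip_force: 0.0
```

Call:
tcp_steps(
  increments=[
    [0.085,[0,0,0.04],[0,0,0]],
    [0.085,[0,0,0.08],[0,0,0]],
    [0.085,[0,0,0.11],[0,0,0]],
    [0.085,[0,0,0.12],[0,0,0]],
    [0.085,[0,0,0.12],[0,0,0]],
  ],
)

```text
clock: 23.3
ee_pos: [0.415, 0.2499, 0.0278]
tcp_rot: [[0.171, 0.985, -0.002], [0.985, -0.171, -0.001], [-0.001, -0.002, -1.0]]
wrist_force: [0.7, 0.3, 0.3]
opening: 0.085
grip_force: 0.0
```

```bash
python3 -c "
from h import *
import cv2
go(.4153,.25,.0105,-.1735)
p,d=bot.grab_frame('wrist');cv2.imwrite('pics/w9.png',p[:,:,::-1])"
```

```text
shift [0.0001 0.0003 0.0173] rz 0.0014 dist 0.017
```

View pics/w9.png

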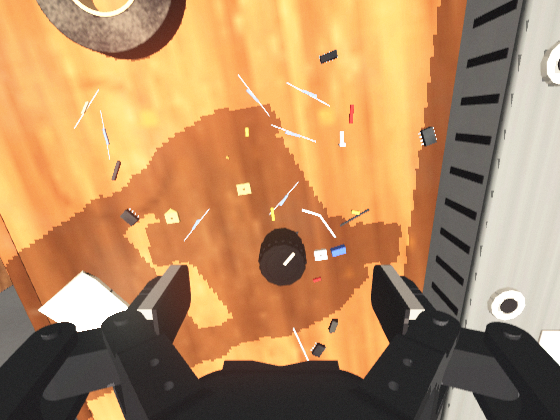

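Call:
tcp_steps(
  increments=[
    [0.085,[0,0,0.012],[0,0,0]],
    [0.085,[0,0,0.017],[0,0,0]],
    [0.0,[0,0,0.017],[0,0,0]],
    [0.0,[0,0,0.017],[0,0,0]],
    [0.0,[0,0,0.017],[0,0,0]],
    [0.0,[0,0,0.017],[0,0,0]],
    [0.0,[0,0,0.017],[0,0,0]],
    [0.0,[0,0,0.017],[0,0,0]],
    [0.0,[0,0,0.017],[0,0,0]],
  ],
)

```text
clock: 24.25
ee_pos: [0.4154, 0.2502, 0.0122]
tcp_rot: [[0.171, 0.985, 0.001], [0.985, -0.171, 0.0], [0.0, 0.001, -1.0]]
wrist_force: [-0.7, -0.8, 5.3]
opening: 0.0216
grip_force: 58.6
```

```bash
python3 -c "
from h import *
go(.531,.0928,.07,-.1735)"
```

```text
shift [-0.1353  0.1409 -0.0577] rz 0.0016 dist 0.204
```

Call:
tcp_steps(
  increments=[
    [0.0,[0,0,-0.04],[0,0,0]],
    [0.0,[0,0,-0.08],[0,0,0]],
    [0.0,[0,0,-0.12],[0,0,0]],
    [0.0,[-0.034,0.035,-0.12],[0,0,0]],
    [0.0,[-0.068,0.07,-0.12],[0,0,0]],
    [0.0,[-0.102,0.105,-0.12],[0,0,0]],
    [0.0,[-0.135,0.141,-0.12],[0,0,0]],
    [0.0,[-0.1355,0.141,-0.12],[0,0,0]],
    [0.0,[-0.1355,0.141,-0.1],[0,0,0]],
    [0.0,[-0.1355,0.141,-0.085],[0,0,0]],
    [0.0,[-0.1355,0.141,-0.074],[0,0,0]],
    [0.0,[-0.1355,0.141,-0.066],[0,0,0]],
  ],
)

```text
clock: 25.45
ee_pos: [0.5304, 0.0929, 0.0768]
tcp_rot: [[0.171, 0.985, -0.001], [0.985, -0.171, -0.0], [-0.0, -0.001, -1.0]]
wrist_force: [-0.5, 0.1, -0.0]
opening: 0.0213
grip_force: 58.9
```

```bash
python3 -c "
from h import *
go(.531,.0928,.0717,-.1735)"
```

```text
shift [0.0001 0.0006 0.0051] rz 0.0019 dist 0.005
```

Force is near zero, so I lower, release and retreat, then look from above.

Call:
tcp_steps(
  increments=[
    [0.0,[0,0,0.004],[0,0,0]],
    [0.0,[0,0,0.004],[0,0,0]],
    [0.06,[0,0,0.003],[0,0,0]],
    [0.06,[0,0,0.003],[0,0,0]],
    [0.06,[0,0,0.003],[0,0,0]],
    [0.085,[0,0,0.003],[0,0,0]],
    [0.085,[0,0,-0.05],[0,0,0]],
    [0.085,[0,0,-0.1],[0,0,0]],
    [0.085,[0.045,0,-0.15],[0,0,0]],
    [0.085,[0.09,0,-0.2],[0,0,0]],
    [0.085,[0.11,0,-0.2],[0,0,0]],
    [0.085,[0.11,0,-0.2],[0,0,0]],
  ],
)

```text
clock: 26.65
ee_pos: [0.5512, 0.2053, 0.282]
tcp_rot: [[0.167, 0.986, 0.008], [0.986, -0.167, 0.003], [0.005, 0.008, -1.0]]
wrist_force: [0.8, -0.4, 0.1]
opening: 0.085
grip_force: 0.0
```

```bash
python3 - <<'E'
from fit import *
s=bot.sense(); p,d=bot.grab_frame("wrist"); P=(s["ee_pos"],s["tcp_rot"],"wrist")
k=bot.get_calibration("wrist"); T=np.eye(4);T[:3,:3]=P[1];T[:3,3]=P[0];T=T@np.array(k["hand_eye"])
for n,c in(("large",(.5776,.3588)),("medium",(.5621,.2701)),("pointer",(.5465,.1815)),("small",(.531,.0928))):
    u,v=topix([*c,.0855],*P).astype(int); zz=[]
    for i in range(-4,5):
        for j in range(-4,5):
            z=float(d[v+j,u+i]); zz.append((T@np.r_[np.linalg.inv(k["K"])@[u+i,v+j,1]*z,1])[2] if z>0 else np.nan)
    print(n,(u,v),np.nanmedian(zz).round(4),np.nanstd(zz).round(4))
cv2.imwrite("pics/w10.png",cv2.resize(p[0:330,180:380,::-1],None,fx=1.8,fy=1.8,interpolation=cv2.INTER_CUBIC))
E
```

```text
large (np.int64(279), np.int64(29)) 0.0865 0.0009
medium (np.int64(279), np.int64(125)) 0.0865 0.0007
pointer (np.int64(279), np.int64(207)) 0.0981 0.0007
small (np.int64(278), np.int64(279)) 0.0867 0.0007
```

View pics/w10.png

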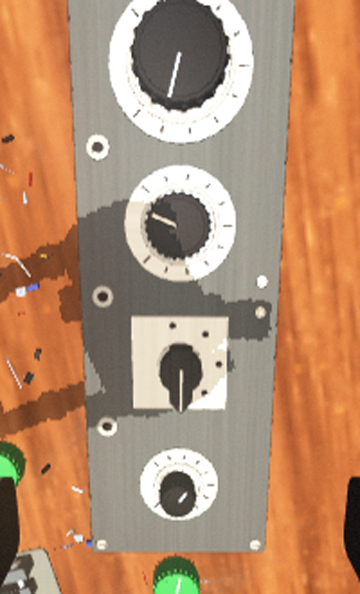

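Every knob is on its own dial: large (180,60), medium (180,225), pointer (180,375), small (178,493). Each knob top reads within about 1 mm of its seated height, with the same small offset on all four. Handing in.

```bash
python3 -c "
from workcell import bot
print(bot.hand_in())"
```

```text
the job is handed in; nothing more can be done
None
```

All four knobs are on their own dials and down on their seats (each top within about 1 mm of its seated height), and the job is handed in at about 27 s; I never touched the multimeter, tape roll or green look-alikes.

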